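# Switch off the honing machine and slacken its left-hand disc knob

### The job

The power failed while the honing machine was running and its toggle was left in forward: set the toggle to its centre off position, square to the sloping panel, without letting it go over into reverse. Then loosen the wing knob that holds the disc by a good quarter turn; it has a left-hand thread, so turn it clockwise and never tighten it. Leave the toggle at off, and leave the pot, the sanding block and the leather pouch where they are.

Things in the scene. Friction and masses are not known exactly. Their poses are not given: they have to be found in the camera images.
- machine: grey fixed machine, 280 (x) x 340 (y) mm. Origin: centre of its underside; +x back, +y left, z up. Its face slopes 30 deg, from 45 mm high at x=-140 to 160 mm at x=60 (level deck behind); outward normal (-0.5,0,0.866). On the face: left, a disc 150 mm across, 18 mm proud, wing knob in its middle; right, a steel plate with the toggle; in front of it a small fixed dial 12 mm high
- knob_grip (a point): point to grip on the black wing knob, on its axis, at (-64,55,144) mm in the machine's frame. Wing: bar 50 long, 14 thick, 30 mm tall; this point is mid-length, 12 mm below its top, 30 mm above the disc. Under the wing a 15 mm neck and a flange, 34 mm across, 6 mm high. Site z: outward along the axis, normal to the face. The point turns with the knob; the knob does not rise
- wing_knob (a joint): rad, grows clockwise seen facing the sloping face (loosens: left-hand thread), falls anticlockwise (tightens). Starts at 0 to 0.25, slackened from 1.3 on; travel -0.4 to 6. Stays where left; 0.10 N m turns it. At 0 the wing's long side points 45 deg anticlockwise from straight up the slope (up and left); it turns clockwise with the joint
- toggle_tip (a point): point to grip on the toggle, on its axis, 48 mm from its pivot, 10 mm below its top. Lever: 9 mm steel rod, black round tip 14 mm across and 24 mm long. Site z: outward along the lever, x: up the slope. In the machine's frame: pivot at (-42,-105,106) mm, this point at (-66,-105,148) mm when centred. A bezel 30 mm across ends 4 mm above the pivot
- toggle (a joint): lean of the toggle, rad: positive = to the machine's left (forward; starts at 0.26 to 0.4), 0 = off, square to the sloping face, negative = right (reverse); travel -0.42 to 0.42. It clicks into the narrow centre notch from within 0.08 rad and sits firmly there (some 4 N at the tip to push in or out, it snaps at 0.11); from 0.27 rad on to either side it stays where left
- pot: round plastic pot, 69 mm diameter, 41 mm high, standing loose on the machine's rear deck; origin at the centre of its underside
- sand_block: loose sanding block, 104x59x30 mm, lying in front of the machine; origin at the centre of its underside
- pouch: loose leather blade pouch, 100x74x33 mm, lying in front of the machine; origin at the centre of its underside

How it is judged:
By the outcome, as a careful person would: the job done as asked, in the order asked, and still so for the second after the job is handed in, with the robot touching nothing.
It also fails if it takes over 45 s, if anything falls off the work surface, if the arm or the gripper's body presses on something with over 40 N, if the wrist force passes 120 N, or if a joint passes its speed limit or range.

### The arm

A 6-joint arm with a two-finger parallel gripper is mounted at the origin on a cart in front of the work surface, level with it; the furniture and walls round the work are solid. World frame = base frame: x ahead of the robot, y to its left, z up, the work surface at z = 0. Lengths are in mm, angles in rad, forces in N, time in s.
With the tool pointing down it reaches from about 275 to 1000 mm from the base axis. Payload 8.4 kg.
Tool frame: the origin (TCP) lies between the finger pads; the fingertips stand r.tips_ahead ahead of it and the grasp point (between the pads) lies 6 mm ahead of it (r.tips_ahead is the distance from the TCP to the fingertips, in mm); z points along the fingers, y is the line along which they close (so a half turn about z gives the same grasp; the last joint's range is limited). The gripper opens to 85 mm and grips with 20 to 120 N. Pads are 22 mm wide; open, the fingers measure 114 mm over their backs; the gripper's body (76 mm by 85 mm) begins 54 mm behind the grasp point. The pads swing forward as they close: fully open they stand 13 mm farther back than shut.
Start: joints at [-1.175, 0.353, 1.633, -0, 1.155, -0.002], TCP at [242.118, -576.2, 224.081] pointing down, gripper open.
Joint ranges: [-2.63, 2.63], [-0.92, 2.1], [0.06, 2.66], [-1.3, 4.44], [0, 2.69], [-3.02, 3.02]. Speed limits (rad/s): [2.22, 2.22, 2.79, 3.14, 3.14, 3.14].

### API

Orientations are given as [roll, pitch, yaw] about the fixed x, y, z axes, in that order (R = Rz(yaw) Ry(pitch) Rx(roll)).
In Python, from rig import r gives the robot as it stands.
- The arm moves only by the tool carry_out, never from a script. Its arguments are lists of equal length, an entry for each row: "delta_pos": the shift along the tool's x, y, z in m, a list of three; "rot": the turn, a rotation vector about the tool's x, y, z in degrees, a list of three. A call has 1 to 8 rows; each row is the pose to reach, as a shift and turn from the pose commanded when the call began, along the tool's axes at that moment; what a row does not reach only later rows make up. A row lasts 1/8 s, in which the tool goes at most 62.5 mm and 10.7 degrees, less where a joint would pass 70% of its speed; a pose out of reach is approached as far as the arm can. A call with a gripper value outside its range is refused whole. "claw" is the finger opening in m, from 0 to 0.0854, set as the call begins (left out, the last holds). The fingers move at their own pace and stop on an object; "grip_force" is the grip in N (left out, the last holds). Time passes only in rows, so rows that repeat a pose let the fingers close. It gives the time, the measured TCP pose, the force, the opening and the grip force at its end, in the units of the state.
- r.sense(): the state, without advancing time (a new reading comes with each control period).
- r.grab_frame(name): name is "scene" or "top" or "wrist"; returns the picture (480x640x3 uint8, blue, green, red); there is no depth.
- r.camera_info(name): a dict with "fx", "fy", "cx", "cy" (pixels), "pose" (4x4, takes a point from camera to world coordinates); the wrist camera has in their place "hand_eye" (4x4, takes a point from camera to tool coordinates, whose origin is the TCP and whose axes are the flange's). Camera axes: x right, y down, z forward; pixel columns grow to the right and rows downward; lengths in mm; the calibration is good to about 2 mm. A picture is of the moment at which its call begins: read the wrist's pose just before it. camera_info takes no time and is no camera call.
- r.sign_off(): hands the job in; it is judged then, once.
Trained networks look in the newest picture that a camera, given by its name, has taken for a name from the list of things; names that differ only in an ending like _2 or _b are one class to them, and where a whole thing is asked for, a point or a joint stands for the part that bears it (a point fixed in the world has none). Each returns a list of dicts, best first, with "p" (0 to 1); they miss things now and then, are a little off and sometimes report something else, mostly with a low value. They report only what shows in the picture. A call takes as long as a camera call.
- r.recognise(thing, camera): "box" ([left, top, right, bottom] in pixels, round what is visible of it).
- r.cut_out(thing, camera): "mask" (480x640 bool, what is visible of it) and "box" ([left, top, right, bottom] in pixels, round what is visible of it).
The state is a dict: "clock": time; "qpos": joint angles; "qvel": joint speeds; "joint_efforts": joint torques, N m; "eef_pos": TCP position; "tcp_rot": TCP orientation; "contact_force": force on the tool from outside, world axes, zero at the start; "wrist_torque": the same for the moment, N m; "opening": opening from 0.0 (shut) to 1.0 (fully open); "grasp_force": force on a finger pad.
Only numpy, scipy, OpenCV 4.12 (cv2) and the standard library are available. Lean on these libraries where they do the work, as an engineer would, in place of code of your own. Each camera call takes 0.05 s, during which the arm holds its last target. There are 200 camera calls.

## Working session

There is one attempt and no reset: what is moved stays moved. The work goes in short steps, Python scripts to look and compute and a tool call to move; the robot and the scene stay as the last step left them, time stands still between calls to the robot, and variables do not carry over. Pictures are saved under pics/ and viewed, at most 10 in all, crops included, and the job is handed in when it is done.

Besides the shell and the picture viewer there is one more tool, called after "Emit:" as name(argument=value, ...) on one line, values as JSON. carry_out: Moves the arm, as the interface text tells. Its arguments: {"type":"object","properties":{"delta_pos":{"type":"array","items":{"type":"array","items":{"type":"number"}}},"rot":{"type":"array","items":{"type":"array","items":{"type":"number"}}},"claw":{"type":"number"},"grip_force":{"type":"number"}},"required":["delta_pos","rot"]}

```bash
mkdir -p pics; ls
python3 - <<'E'
from rig import r
import cv2,numpy as np
np.set_printoptions(precision=4,suppress=True)
print(r.sense(), r.tips_ahead)
for c in ["scene","top"]:
    im=r.grab_frame(c); cv2.imwrite(f"pics/{c}0.png",im)
    i=r.camera_info(c); print(c,i)
    for t in ["machine","knob_grip","toggle_tip","pot","sand_block","pouch"]:
        print(t,[(np.round(d["box"]),round(d["p"],2)) for d in r.recognise(t,c)[:2]])
print(r.camera_info("wrist"))
E
```

```text
pics
{'clock': 0.0, 'qpos': array([-1.1754,  0.3536,  1.6342, -0.    ,  1.1552, -0.0024]), 'qvel': array([-0.0001, -0.0011,  0.0001,  0.0004,  0.0016,  0.0004]), 'joint_efforts': array([  0.0029, -60.5237, -34.2067,   0.0004,   0.0091,   0.    ]), 'eef_pos': array([ 241.9182, -575.7382,  223.3503]), 'tcp_rot': array([-3.1402,  0.    ,  0.3978]), 'contact_force': array([-0.4947, -0.7184,  0.5692]), 'wrist_torque': array([-0.0272,  0.0104,  0.0669]), 'grasp_force': 0.0, 'opening': 1.0024804083695689} 25.0
scene {'fx': 558.9603366496926, 'fy': 558.9603366496926, 'cx': 313.2893144402539, 'cy': 241.94993359910268, 'pose': array([[ -0.8594,  -0.3603,   0.3627, 127.5774],
       [ -0.5112,   0.6085,  -0.607 , 730.4755],
       [ -0.002 ,  -0.7071,  -0.7071, 964.2414],
       [  0.    ,   0.    ,   0.    ,   1.    ]])}
machine [(array([172., 189., 360., 386.]), 0.56)]
knob_grip [(array([284., 282., 310., 304.]), 0.72)]
toggle_tip [(array([308., 232., 326., 243.]), 0.4), (array([281., 283., 310., 303.]), 0.4)]
pot [(array([212., 224., 245., 264.]), 0.97)]
sand_block [(array([353., 269., 404.,
[... 387 characters left out ...]
0.    ,   0.    ,   1.    ]])}
machine [(array([161., 113., 376., 298.]), 0.69)]
knob_grip [(array([240., 228., 260., 258.]), 0.66)]
toggle_tip [(array([162., 113., 375., 301.]), 0.17)]
pot [(array([235., 129., 271., 178.]), 0.62)]
sand_block [(array([335., 273., 367., 324.]), 0.66)]
pouch [(array([159., 111., 377., 300.]), 0.71), (array([233., 293., 279., 345.]), 0.58)]
{'fx': 428.529430346267, 'fy': 428.529430346267, 'cx': 327.22400102769626, 'cy': 241.45473646581604, 'hand_eye': array([[   0.0004,   -0.9488,   -0.3158,   82.2708],
       [   1.    ,    0.0007,   -0.0007,   -1.0858],
       [   0.0009,   -0.3158,    0.9488, -149.3723],
       [   0.    ,    0.    ,    0.    ,    1.    ]])}
```

View pics/top0.png

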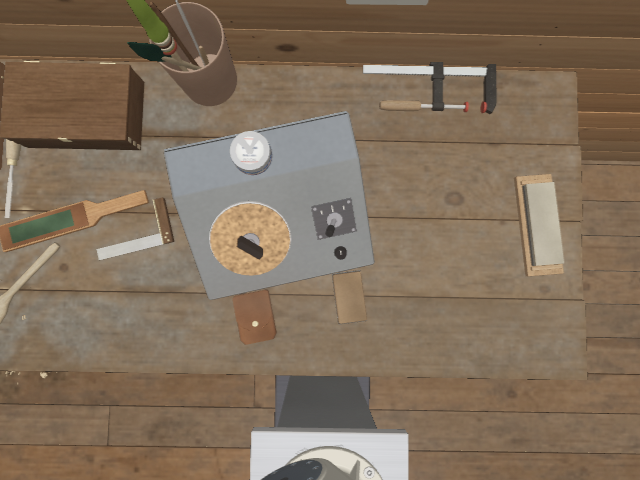

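View pics/scene0.png

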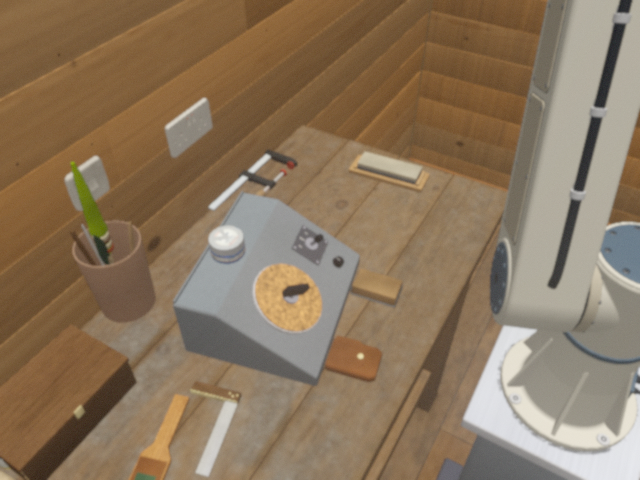

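The top view shows the machine with its corners at (165,151), (347,113), (373,263) and (211,298). The disc is at (250,240), the wing bar runs (239,238)-(262,254), the toggle tip is near (330,231), and the plate is at (334,218). The scene view agrees: disc (288,297), plate (311,243). I'll fit the machine pose from these points.

```bash
cat > h.py <<'E'
import numpy as np,cv2
from scipy.optimize import least_squares
from scipy.spatial.transform import Rotation as R
from rig import r
np.set_printoptions(precision=3,suppress=True)
def Tm(p):
    T=np.eye(4);T[:3,:3]=R.from_euler('z',p[2]).as_matrix();T[:2,3]=p[:2];return T
def cam(name):
    i=r.camera_info(name)
    if name!="wrist": return i,i["pose"]
    s=r.sense();T=np.eye(4);T[:3,:3]=R.from_euler('xyz',s["tcp_rot"]).as_matrix();T[:3,3]=s["eef_pos"]
    return i,T@i["hand_eye"]
def proj(i,P,X):
    X=np.atleast_2d(X);c=(X-P[:3,3])@P[:3,:3]
    return np.c_[i["fx"]*c[:,0]/c[:,2]+i["cx"],i["fy"]*c[:,1]/c[:,2]+i["cy"]]
def toW(p,X): return np.atleast_2d(X)@Tm(p)[:3,:3].T+Tm(p)[:3,3]
UP=np.array([.866,0,.5]);LEFT=np.array([0,1.,0]);N=np.array([-.5,0,.866])
KN=np.array([-64,55,144.]);PIV=np.array([-42,-105,106.])
E
python3 - <<'E'
from h import *
M=np.array([[140,170,160],[140,-170,160],[-140,170,45],[-140,-170,45],KN-30*N,PIV])
obs={"top":[(0,165,151),(1,347,113),(2,211,298),(3,373,263),(4,250.5,239.5),(5,334,219)],
     "scene":[(4,288.5,297),(5,311,243)]}
C={c:cam(c) for c in obs}
def f(p):
    return np.concatenate([(proj(*C[c],toW(p,M[[k[0] for k in o]]))-np.array(o)[:,1:]).ravel() for c,o in obs.items()])
s=least_squares(f,[560,60,.2],loss='soft_l1',x_scale=[10,10,.05])
p=s.x;print(p);print(f(p).reshape(-1,2))
np.save('p.npy',p)
# knob bar & toggle predictions in top & scene
for c in C:
    print(c,'knob0',proj(*C[c],toW(p,[KN+(12)*N+25*(.707*UP+.707*LEFT),KN+12*N-25*(.707*UP+.707*LEFT)])).ravel())
    for a in (0,.26,.4): print(a,proj(*C[c],toW(p,[PIV+58*(np.cos(a)*N+np.sin(a)*LEFT)])).ravel())
print('tip w',toW(p,PIV+48*N),'knob w',toW(p,KN))
E
```

```text
[587.595 114.018   0.238]
[[-3.336 -1.45 ]
 [ 1.482 -3.416]
 [-3.111  2.86 ]
 [ 2.595  0.333]
 [-0.085  1.401]
 [ 0.218  0.208]
 [ 0.305 -1.404]
 [-1.162  0.634]]
top knob0 [237.494 244.621 262.224 257.699]
0 [339.002 232.028]
0.26 [330.591 233.394]
0.4 [326.153 233.711]
scene knob0 [287.833 287.85  309.141 283.931]
0 [322.927 229.57 ]
0.26 [320.439 234.816]
0.4 [318.764 237.951]
tip w [[548.241  -3.593 147.568]] knob w [[512.423 152.359 144.   ]]
```

```bash
cat >> h.py <<'E'
def face(p,spin=0):  # tool R: z=-N, x=UP turned by spin (cw seen facing = +tool z)
    return Tm(p)[:3,:3]@np.c_[UP,-LEFT,-N]@R.from_euler('z',spin).as_matrix()
def go(pos,Rt):
    s=r.sense();R0=R.from_euler('xyz',s["tcp_rot"]).as_matrix()
    print('dpos m',R0.T@(np.ravel(pos)-s["eef_pos"])/1000,'rot deg',np.degrees(R.from_matrix(R0.T@Rt).as_rotvec()))
E
python3 - <<'E'
from h import *
p=np.load('p.npy')
go(toW(p,PIV+(48+115)*N+50*LEFT),face(p))
E
```

```text
dpos m [ 0.455 -0.468 -0.023] rot deg [-2.388 29.936  8.933]
```

Emit:
carry_out(delta_pos=[[0.04,-0.04,-0.04],[0.455,-0.468,-0.023],[0.455,-0.468,-0.023],[0.455,-0.468,-0.023],[0.455,-0.468,-0.023],[0.455,-0.468,-0.023],[0.455,-0.468,-0.023],[0.455,-0.468,-0.023]], rot=[[0,0,0],[-2.4,29.9,8.9],[-2.4,29.9,8.9],[-2.4,29.9,8.9],[-2.4,29.9,8.9],[-2.4,29.9,8.9],[-2.4,29.9,8.9],[-2.4,29.9,8.9]], claw=0.085)

```text
clock: 1.7
eef_pos: [420.9, -120.2, 251.2]
tcp_rot: [3.14, -0.525, 0.238]
contact_force: [1.1, -0.4, 0.5]
opening: 0.995
grasp_force: 0.0
```

Run:
```python
from h import *
p=np.load('p.npy')
go(toW(p,PIV+(48+115)*N+50*LEFT),face(p));print(r.sense()['qpos'])
```

```text
dpos m [ 0.079 -0.133  0.05 ] rot deg [ 0.087 -0.054 -0.011]
[-0.576 -0.177  2.275  0.564  0.748  0.395]
```

Emit:
carry_out(delta_pos=[[0.079,-0.133,0.05],[0.079,-0.133,0.05],[0.079,-0.133,0.05],[0.079,-0.133,0.05],[0.079,-0.133,0.05]], rot=[[0,0,0],[0,0,0],[0,0,0],[0,0,0],[0,0,0]])

```text
clock: 2.33
eef_pos: [479.5, 29.9, 246.7]
tcp_rot: [3.141, -0.523, 0.241]
contact_force: [-0.5, -0.0, 0.3]
opening: 0.993
grasp_force: 0.0
```

Run:
```python
from h import *
p=np.load('p.npy')
go(toW(p,PIV+(48+115)*N+50*LEFT),face(p));print(r.sense()['qpos'])
i,P=cam("wrist");np.save('P1.npy',P)
im=r.grab_frame("wrist");cv2.imwrite('pics/w1r.png',im)
for t in ["knob_grip","toggle_tip"]: print(t,[(np.round(d["box"]),round(d["p"],2)) for d in r.recognise(t,"wrist")[:3]])
def ln(a,b,c):
    q=proj(i,P,toW(p,[a,b])).astype(int);cv2.line(im,tuple(map(int,q[0])),tuple(map(int,q[1])),c,1)
ln(PIV,PIV+58*N,(0,255,0))
ln(PIV+58*(np.cos(.3)*N+np.sin(.3)*LEFT),PIV,(0,0,255))
t=np.linspace(0,6.283,60);O=KN-30*N
for a,b in zip(t,t[1:]): ln(O+75*(np.cos(a)*UP+np.sin(a)*LEFT),O+75*(np.cos(b)*UP+np.sin(b)*LEFT),(255,0,0))
d=.707*UP+.707*LEFT
ln(KN+12*N+25*d,KN+12*N-25*d,(0,255,0));ln(O,KN,(0,0,255))
cv2.imwrite('pics/w1.png',im)
```

```text
dpos m [ 0.001 -0.001  0.   ] rot deg [-0.031  0.058  0.117]
[-0.042 -0.145  2.261  0.274  0.537  1.087]
knob_grip [(array([118., 191., 198., 257.]), 0.68)]
toggle_tip [(array([369., 209., 400., 238.]), 0.95)]
```

View pics/w1.png

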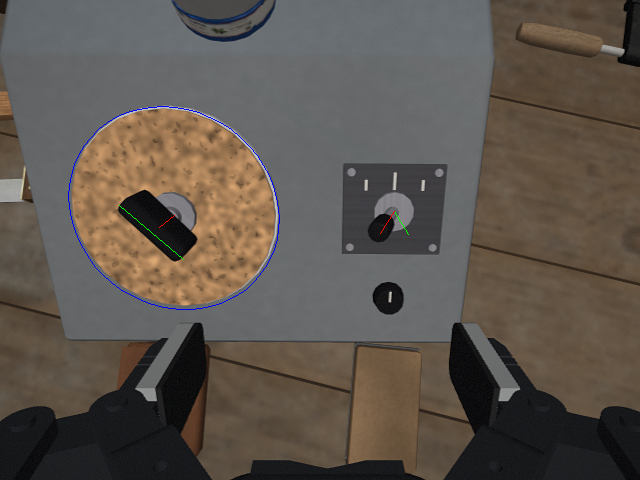

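The overlay fits the disc well, but the tall parts (the wing's top, the toggle tip at (380,229)) sit about 7 px above where I predicted. I'll zoom in to refine this.

Run:
```python
import cv2,numpy as np
im=cv2.imread('pics/w1r.png')
a=cv2.resize(im[175:275,105:215],None,fx=3.6,fy=5.4,interpolation=cv2.INTER_CUBIC)
a=cv2.resize(im[175:275,105:215],(396,360),interpolation=cv2.INTER_CUBIC)
b=cv2.resize(im[155:265,335:455],(396,363),interpolation=cv2.INTER_CUBIC)[:360]
o=np.hstack([a,b]);o=np.uint8(255*(o/255.)**.45)
cv2.imwrite('pics/z1.png',o)
```

```text
(no output)
```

View pics/z1.png

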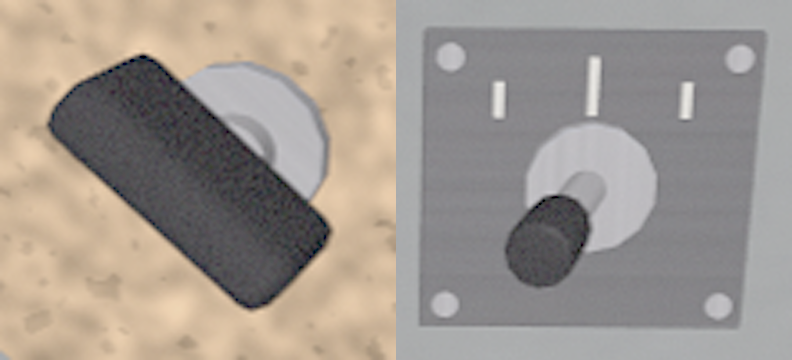

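The zoom puts the wing's top centre at (151,230) against a predicted (151,232), with its angle about 0.05 rad past the zero mark. The bezel is at (394,212) and the lever top at (378,232), so the lean is about 0.33. The fit is good. I'll straddle the lever at the off position and close, so that the fingers centre it.

Run:
```python
from h import *
p=np.load('p.npy')
go(toW(p,PIV+100*N),face(p));go(toW(p,PIV+50*N),face(p))
i=r.camera_info("wrist");P=np.load('P1.npy')
for a in (.25,.3,.35,.4): print(a,proj(i,P,toW(p,PIV+58*(np.cos(a)*N+np.sin(a)*LEFT))))
for a in (0,.05,.1,.15):
    d=np.cos(.785-a)*UP+np.sin(.785-a)*LEFT;e=np.cos(.785-a)*LEFT-np.sin(.785-a)*UP
    q=proj(i,P,toW(p,[KN+12*N+25*d+7*e,KN+12*N-25*d+7*e]));v=q[1]-q[0];print(a,q.ravel(),np.degrees(np.arctan2(v[1],v[0])))
```

```text
dpos m [0.002 0.047 0.064] rot deg [ 0.073  0.042 -0.082]
dpos m [0.002 0.047 0.114] rot deg [ 0.073  0.042 -0.082]
0.25 [[384.841 233.947]]
0.3 [[380.233 233.559]]
0.35 [[375.695 233.108]]
0.4 [[371.245 232.596]]
0 [112.955 213.541 176.49  266.968] 40.060325455273045
0.05 [113.751 211.791 174.812 267.841] 42.54999563194113
0.1 [114.646 210.09  173.08  268.629] 45.051227984847806
0.15 [115.64  208.445 171.3   269.33 ] 47.56699583557347
```

Emit:
carry_out(delta_pos=[[0.002,0.048,0.0],[0.002,0.048,0.05],[0.002,0.048,0.09],[0.002,0.048,0.114],[0.002,0.048,0.114],[0.002,0.048,0.114],[0.002,0.048,0.114]], rot=[[0,0,0],[0,0,0],[0,0,0],[0,0,0],[0,0,0],[0,0,0],[0,0,0]])

```text
clock: 3.35
eef_pos: [548.4, -3.6, 150.3]
tcp_rot: [3.14, -0.525, 0.239]
contact_force: [0.3, 0.1, 0.5]
opening: 0.991
grasp_force: 0.0
```

Run:
```python
from h import *
p=np.load('p.npy')
go(toW(p,PIV+50*N),face(p));print(r.sense()['contact_force'])
cv2.imwrite('pics/w2.png',r.grab_frame("wrist"))
```

```text
dpos m [-0.002  0.     0.   ] rot deg [ 0.056 -0.067  0.016]
[0.327 0.115 0.54 ]
```

View pics/w2.png

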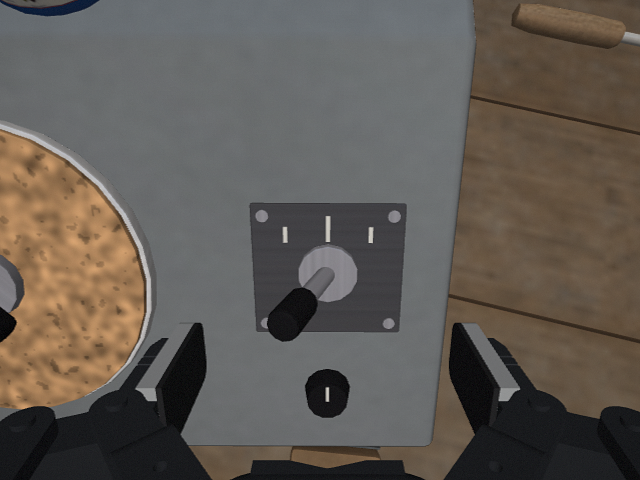

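The fingers at columns 204 and 450 straddle the bezel centre at (328,274), with the lever top at (287,322) between them. Closing.

Emit:
carry_out(delta_pos=[[0,0,0],[0,0,0],[0,0,0],[0,0,0],[0,0,0],[0,0,0],[0,0,0],[0,0,0]], rot=[[0,0,0],[0,0,0],[0,0,0],[0,0,0],[0,0,0],[0,0,0],[0,0,0],[0,0,0]], claw=0.012, grip_force=25)

```text
clock: 4.4
eef_pos: [547.8, -2.3, 149.8]
tcp_rot: [-3.141, -0.523, 0.239]
contact_force: [-13.5, 2.0, 20.1]
opening: 0.135
grasp_force: 12.2
```

Run:
```python
from h import *
p=np.load('p.npy')
go(toW(p,PIV+50*N),face(p));print(r.sense())
cv2.imwrite('pics/w3.png',r.grab_frame("wrist"))
```

```text
dpos m [-0.001  0.001  0.   ] rot deg [-0.076  0.01   0.052]
{'clock': 4.4, 'qpos': array([-0.12 ,  0.155,  2.24 ,  0.624,  0.307,  0.655]), 'qvel': array([-0.001,  0.001, -0.   ,  0.001, -0.   ,  0.   ]), 'joint_efforts': array([ -0.808, -29.014, -26.804,   0.497,  -3.465,   0.006]), 'eef_pos': array([547.769,  -2.338, 149.815]), 'tcp_rot': array([-3.141, -0.523,  0.239]), 'contact_force': array([-13.538,   1.976,  20.061]), 'wrist_torque': array([0.769, 0.648, 0.541]), 'grasp_force': 12.153830118477345, 'opening': 0.13547920210354786}
```

View pics/w3.png

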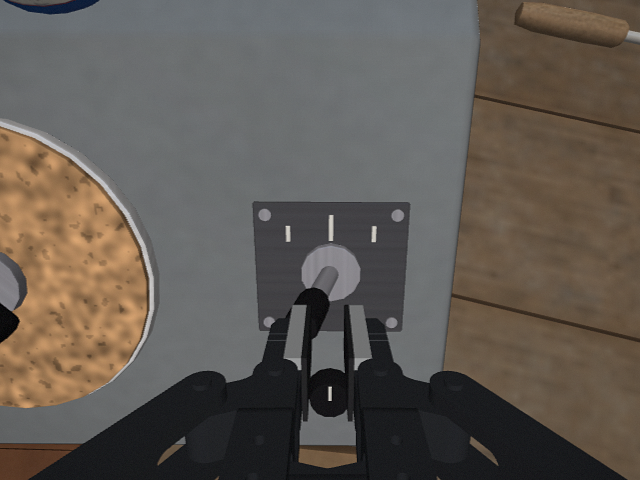

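The fingers have closed to 11.5 mm without taking in the lever. They press outward-normal with about 24 N, and the lever still leans left under the left finger at (313,300). The fingertips appear shorter than stated, so I'll open and check in the scene camera.

Emit:
carry_out(delta_pos=[[0,0,0],[0,0,0],[0,0,0],[0,0,0],[0,0,0]], rot=[[0,0,0],[0,0,0],[0,0,0],[0,0,0],[0,0,0]], claw=0.085)

```text
clock: 5.08
eef_pos: [548.2, -3.0, 148.9]
tcp_rot: [3.141, -0.523, 0.239]
contact_force: [0.3, 1.2, 0.3]
opening: 0.992
grasp_force: 0.0
```

Run:
```python
from h import *
p=np.load('p.npy')
s=r.sense();print(s['contact_force'],s['opening'],s['eef_pos'],s['tcp_rot'])
T=np.eye(4);T[:3,:3]=R.from_euler('xyz',s["tcp_rot"]).as_matrix();T[:3,3]=s["eef_pos"]
im=r.grab_frame("scene");i,P=cam("scene")
c=proj(i,P,s["eef_pos"])[0].astype(int);print(c)
x0,y0=c[0]-50,c[1]-60;k=6
im=cv2.resize(im[y0:y0+90,x0:x0+110],None,fx=k,fy=k,interpolation=cv2.INTER_CUBIC)
def dot(X,col):
    q=(proj(i,P,X)[0]-[x0-.5,y0-.5])*k;cv2.circle(im,(int(q[0]),int(q[1])),4,col,-1)
for sy in (-43,43):
    for sx in (-11,11):
        for z,col in ((-20,(0,255,0)),(12,(0,0,255))): dot(T[:3,:3]@[sx,sy,z]+T[:3,3],col)
dot(s["eef_pos"],(255,0,255))
cv2.imwrite('pics/s2.png',im)
w=r.grab_frame("wrist");print([(np.round(d["box"]),round(d["p"],2)) for d in r.recognise("toggle_tip","wrist")[:3]])
cv2.imwrite('pics/w4.png',w)
```

```text
[0.26  1.207 0.284] 0.991980037646781 [548.186  -2.992 148.886] [ 3.141 -0.523  0.239]
[320 231]
[(array([272., 268., 339., 344.]), 0.92)]
```

View pics/s2.png

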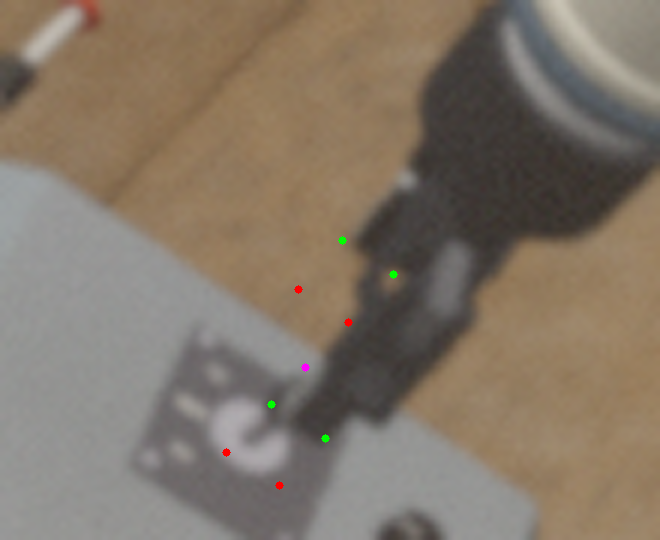

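The blurred scene view shows the left finger beside the lever top at (310,400), with its tip well behind where the stated 25 mm would put it. I'll descend 21 mm more, which is clear of the face whether or not the figure holds, then close part-way and watch the force.

Emit:
carry_out(delta_pos=[[0,0,0.011],[0,0,0.021],[0,0,0.021],[0,0,0.021]], rot=[[0,0,0],[0,0,0],[0,0,0],[0,0,0]])

```text
clock: 5.72
eef_pos: [558.3, -0.5, 130.9]
tcp_rot: [3.141, -0.523, 0.239]
contact_force: [-0.1, 0.7, -0.9]
opening: 0.997
grasp_force: 0.0
```

Emit:
carry_out(delta_pos=[[0,0,0],[0,0,0],[0,0,0],[0,0,0],[0,0,0]], rot=[[0,0,0],[0,0,0],[0,0,0],[0,0,0],[0,0,0]], claw=0.035, grip_force=25)

```text
clock: 6.35
eef_pos: [558.3, -0.5, 130.8]
tcp_rot: [3.141, -0.523, 0.239]
contact_force: [-0.1, 1.5, 0.8]
opening: 0.41
grasp_force: 0.6
```

Run:
```python
from h import *
p=np.load('p.npy')
s=r.sense();print(s['contact_force'],s['grasp_force'],s['opening'],s['eef_pos']);go(toW(p,PIV+29*N),face(p))
a=r.grab_frame("wrist");b=cv2.imread('pics/w3.png')
f=lambda m:np.uint8(255*(cv2.resize(m[240:450,215:445],(394,360),interpolation=cv2.INTER_CUBIC)/255.)**.5)
cv2.imwrite('pics/z5.png',np.hstack([f(b),f(a)]))
```

```text
[-0.131  1.495  0.776] 0.6302233971655369 0.41010113383335595 [558.35   -0.456 130.846]
dpos m [-0.001  0.001 -0.001] rot deg [-0.007  0.037  0.035]
```

View pics/z5.png

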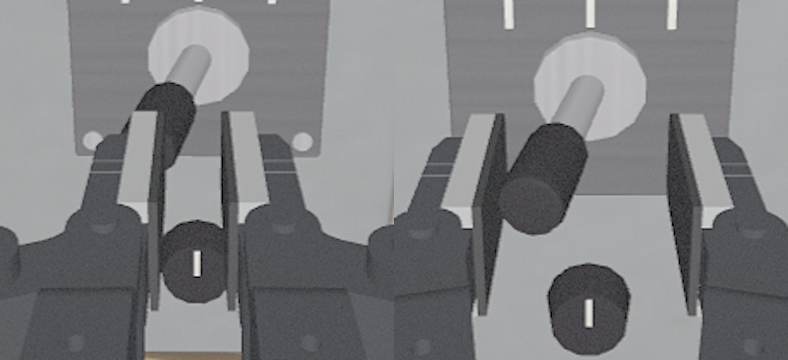

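The lever is now between the pads, with its black tip at (530,200) in the right crop touching the left pad. There is no axial force. Closing fully.

Emit:
carry_out(delta_pos=[[0,0,0],[0,0,0],[0,0,0],[0,0,0],[0,0,0],[0,0,0]], rot=[[0,0,0],[0,0,0],[0,0,0],[0,0,0],[0,0,0],[0,0,0]], claw=0.01, grip_force=25)

```text
clock: 7.15
eef_pos: [558.4, -0.6, 130.8]
tcp_rot: [3.141, -0.523, 0.239]
contact_force: [-2.9, -2.2, 3.4]
opening: 0.153
grasp_force: 24.4
```

Run:
```python
from h import *
s=r.sense();print(s['contact_force'],s['wrist_torque'],s['grasp_force'],s['opening']*85.4,s['eef_pos'])
cv2.imwrite('pics/w6.png',r.grab_frame("wrist"))
```

```text
[-2.914 -2.215  3.386] [-0.277  0.426 -0.064] 24.41878080368042 13.098165047998693 [558.39   -0.649 130.828]
```

Emit:
carry_out(delta_pos=[[0,0,0],[0,0,0],[0,0,0],[0,0,0],[0,0,-0.05],[0,0,-0.1],[0,0,-0.13],[0,0,-0.13]], rot=[[0,0,0],[0,0,0],[0,0,0],[0,0,0],[0,0,0],[0,0,0],[0,0,0],[0,0,0]], claw=0.06)

```text
clock: 8.2
eef_pos: [495.8, -16.3, 245.8]
tcp_rot: [3.139, -0.527, 0.24]
contact_force: [-0.7, 1.0, 0.1]
opening: 0.703
grasp_force: 0.0
```

Run:
```python
from h import *
p=np.load('p.npy')
i,P=cam("wrist");im=r.grab_frame("wrist");cv2.imwrite('pics/w7r.png',im)
q=proj(i,P,toW(p,PIV))[0]
for a in (-.3,-.1,0,.1,.3):print(a,proj(i,P,toW(p,PIV+58*(np.cos(a)*N+np.sin(a)*LEFT))))
d=r.cut_out("toggle_tip","wrist")[0];print(d["box"],d["p"])
g=cv2.cvtColor(im,cv2.COLOR_BGR2GRAY);x,y=map(int,q);print(q)
m=d["mask"]&(g<60);ys,xs=np.nonzero(m);print('black',xs.mean(),ys.mean(),m.sum())
# knob target: thin-side grip, joint .05
th=-(np.pi/4-.05)
print(r.sense()['qpos']);go(toW(p,KN+70*N),face(p,th))
cv2.imwrite('pics/z7.png',cv2.resize(im[y-70:y+130,x-120:x+120],(720,600)))
```

```text
-0.3 [[356.911 241.621]]
-0.1 [[338.802 242.772]]
0 [[329.439 242.913]]
0.1 [[320.069 242.759]]
0.3 [[301.912 241.581]]
[314.0, 212.4, 338.2, 250.3] 0.83
[328.974 218.358]
black 326.48217636022514 236.74108818011257 533
[-0.178 -0.1    2.233  0.392  0.558  0.868]
dpos m [-0.001 -0.159  0.044] rot deg [  0.012   0.009 -42.106]
```

View pics/z7.png

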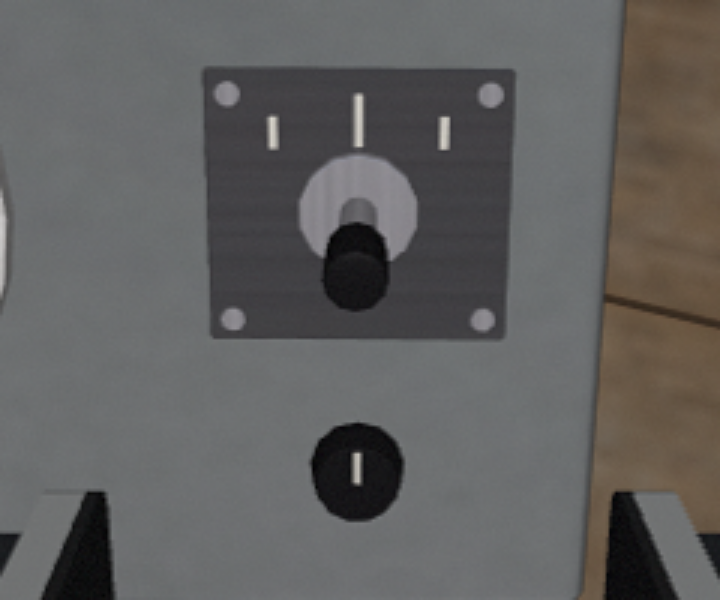

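The lever now stands square, with its top at (355,280) directly below the centre mark at (358,120). Next is the knob.

Emit:
carry_out(delta_pos=[[-0.001,-0.06,0.01],[-0.001,-0.12,0.03],[-0.001,-0.159,0.044],[-0.001,-0.159,0.044],[-0.001,-0.159,0.044],[-0.001,-0.159,0.044],[-0.001,-0.159,0.044]], rot=[[0,0,-10],[0,0,-20],[0,0,-30],[0,0,-42],[0,0,-42],[0,0,-42],[0,0,-42]], claw=0.05)

```text
clock: 9.18
eef_pos: [478.3, 143.0, 204.6]
tcp_rot: [2.774, -0.381, 1.04]
contact_force: [0.3, -0.7, 0.3]
opening: 0.581
grasp_force: 0.0
```

Run:
```python
from h import *
p=np.load('p.npy')
th=-(np.pi/4-.05)
s=r.sense();print(s['qpos'],s['contact_force'],s['opening']);
i,P=cam("wrist");im=r.grab_frame("wrist")
go(toW(p,KN+20*N),face(p,th));go(toW(p,KN-9*N),face(p,th))
for a in (0,.05,.1):
  d=np.cos(.785-a)*UP+np.sin(.785-a)*LEFT;e=np.cos(.785-a)*LEFT-np.sin(.785-a)*UP
  print(a,[proj(i,P,toW(p,KN+12*N+u*25*d+v*7*e))[0].round() for u,v in((1,1),(1,-1),(-1,-1),(-1,1))])
d=r.cut_out("knob_grip","wrist")[0];print(d["box"],d["p"])
g=im.max(2);m=d["mask"]&(g<70)
c,_=cv2.findContours(np.uint8(m),0,2);c=max(c,key=cv2.contourArea);print(cv2.minAreaRect(c))
np.save('P8.npy',P);cv2.imwrite('pics/w8.png',im)
```

```text
[ 0.315 -0.044  2.288 -0.105  0.379  1.004] [ 0.337 -0.667  0.344] 0.5810387136951196
dpos m [ 0.001 -0.001  0.05 ] rot deg [-0.001  0.051 -0.274]
dpos m [ 0.001 -0.001  0.079] rot deg [-0.001  0.051 -0.274]
0 [array([311., 219.]), array([339., 217.]), array([343., 307.]), array([317., 309.])]
0.05 [array([313., 218.]), array([341., 218.]), array([341., 308.]), array([315., 308.])]
0.1 [array([316., 218.]), array([344., 219.]), array([338., 309.]), array([312., 308.])]
[298.9, 202.4, 355.5, 299.9] 0.59
((326.9310302734375, 251.5158233642578), (97.43463897705078, 26.434247970581055), 88.40885925292969)
```

The wing measures at column 326.9 (predicted 327.5) and within 2° of the jaw direction. Descending.

Emit:
carry_out(delta_pos=[[0.001,-0.001,0.03],[0.001,-0.001,0.05],[0.001,-0.001,0.06],[0.001,-0.001,0.068],[0.001,-0.001,0.068]], rot=[[0,0,0],[0,0,0],[0,0,0],[0,0,0],[0,0,0]])

```text
clock: 9.9
eef_pos: [511.0, 152.9, 145.7]
tcp_rot: [2.773, -0.38, 1.043]
contact_force: [-0.5, 0.1, -0.6]
opening: 0.586
grasp_force: 0.0
```

Emit:
carry_out(delta_pos=[[0,0,0.006],[0,0,0.011],[0,0,0.011]], rot=[[0,0,0],[0,0,0],[0,0,0]])

```text
clock: 10.28
eef_pos: [516.3, 154.3, 136.1]
tcp_rot: [2.773, -0.38, 1.043]
contact_force: [0.1, -0.1, 0.3]
opening: 0.583
grasp_force: 0.0
```

Emit:
carry_out(delta_pos=[[0,0,0],[0,0,0],[0,0,0],[0,0,0],[0,0,0]], rot=[[0,0,0],[0,0,0],[0,0,0],[0,0,0],[0,0,0]], claw=0.008, grip_force=40)

```text
clock: 10.9
eef_pos: [517.0, 153.8, 137.1]
tcp_rot: [2.772, -0.381, 1.044]
contact_force: [2.3, -7.4, 4.9]
opening: 0.15
grasp_force: 42.3
```

Run:
```python
from h import *
p=np.load('p.npy')
s=r.sense();print(s['contact_force'],s['wrist_torque'],s['grasp_force'],s['opening']*85.4,s['qpos']);go(toW(p,KN-9*N),face(p,-(np.pi/4-.05)))
```

```text
[ 2.28  -7.375  4.863] [-1.146 -0.33  -0.612] 42.32670843601227 12.770757791146487 [ 0.31   0.159  2.28  -0.203  0.183  1.099]
dpos m [-0.001 -0.     0.001] rot deg [ 0.054 -0.002 -0.11 ]
```

Emit:
carry_out(delta_pos=[[0,0,0],[0,0,0],[0,0,0],[0,0,0],[0,0,0],[0,0,0],[0,0,0],[0,0,0]], rot=[[0,0,6],[0,0,12],[0,0,18],[0,0,24],[0,0,30],[0,0,36],[0,0,42],[0,0,48]])

```text
clock: 11.9
eef_pos: [517.1, 153.8, 137.2]
tcp_rot: [-3.08, -0.521, 0.114]
contact_force: [1.4, -9.2, 4.1]
opening: 0.15
grasp_force: 42.3
```

Run:
```python
from h import *
p=np.load('p.npy')
s=r.sense();print(s['contact_force'],s['wrist_torque'],s['grasp_force'],s['opening']*85.4,s['qpos']);go(toW(p,KN-9*N),face(p,-(np.pi/4-.05)+np.radians(93)))
```

```text
[ 1.384 -9.212  4.11 ] [-1.388 -0.466 -0.663] 42.294580936431885 12.817714454468456 [ 0.31   0.159  2.28  -0.203  0.183  1.94 ]
dpos m [-0.001  0.     0.001] rot deg [ 0.018 -0.064 44.69 ]
```

Emit:
carry_out(delta_pos=[[0,0,0],[0,0,0],[0,0,0],[0,0,0],[0,0,0],[0,0,0],[0,0,0],[0,0,0]], rot=[[0,0,6],[0,0,12],[0,0,18],[0,0,24],[0,0,30],[0,0,36],[0,0,42],[0,0,47]])

```text
clock: 12.9
eef_pos: [517.2, 153.6, 137.2]
tcp_rot: [-2.708, -0.306, -0.758]
contact_force: [2.6, -11.2, 4.5]
opening: 0.15
grasp_force: 42.3
```

Emit:
carry_out(delta_pos=[[0,0,0],[0,0,0],[0,0,0],[0,0,0],[0,0,-0.03],[0,0,-0.08],[0,0,-0.13],[0,0,-0.13]], rot=[[0,0,0],[0,0,0],[0,0,0],[0,0,0],[0,0,0],[0,0,0],[0,0,0],[0,0,0]], claw=0.05)

```text
clock: 13.9
eef_pos: [453.8, 139.4, 252.8]
tcp_rot: [-2.704, -0.309, -0.755]
contact_force: [0.7, -0.2, -0.2]
opening: 0.585
grasp_force: 0.0
```

Run:
```python
from h import *
p=np.load('p.npy')
print(r.sense()['qpos'],r.sense()['contact_force'])
im=r.grab_frame("top");cv2.imwrite('pics/t9.png',im)
w=r.grab_frame("wrist");i,P=cam("wrist")
d=r.cut_out("knob_grip","wrist")[0];g=w.max(2);m=d["mask"]&(g<70)
c,_=cv2.findContours(np.uint8(m),0,2);c=max(c,key=cv2.contourArea);print(d["p"],cv2.minAreaRect(c))
for a in (1.3,1.5,1.65,1.8):
  e=np.cos(.785-a)*UP+np.sin(.785-a)*LEFT
  q=proj(i,P,toW(p,[KN+12*N+25*e,KN+12*N-25*e]));v=q[1]-q[0];print(a,q.ravel(),np.degrees(np.arctan2(v[1],v[0])))
cv2.imwrite('pics/w9.png',w)
a=cv2.resize(w,(400,300));i,P=cam("top");x,y=proj(i,P,toW(p,PIV))[0].astype(int)
cv2.imwrite('pics/z9.png',w)
```

```text
[ 0.328 -0.177  2.273 -0.09   0.519  2.65 ] [ 0.671 -0.212 -0.234]
0.65 ((330.5, 227.0), (80.0, 21.0), 90.0)
1.3 [314.755 196.129 346.134 265.718] 65.7283428571567
1.5 [322.494 193.694 338.771 267.898] 77.62811111907575
1.65 [328.555 192.888 333.044 268.616] 86.60835965908026
1.8 [334.674 192.983 327.271 268.532] 95.59582704788785
```

View pics/z9.png

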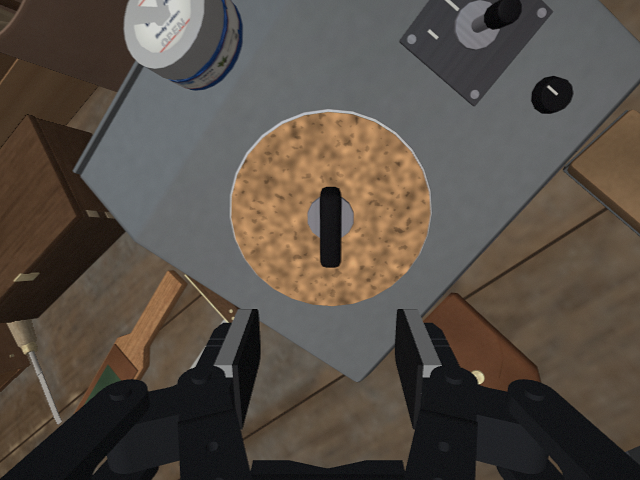

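The wing (330,187)-(330,267) has turned to about 1.7 rad. The pot, block and pouch are undisturbed. I'll check the toggle's lean in this picture before handing in.

Run:
```python
from h import *
p=np.load('p.npy');i,P=cam("wrist")
print(proj(i,P,toW(p,PIV+4*N)))
for a in (-.3,0,.1,.3):print(a,proj(i,P,toW(p,[PIV+k*(np.cos(a)*N+np.sin(a)*LEFT) for k in (34,58)])).ravel())
w=cv2.imread('pics/w9.png').max(2);m=np.zeros_like(w);m[0:40,470:530]=w[0:40,470:530]<45
n,l,st,c=cv2.connectedComponentsWithStats(m);print(st[1:],c[1:])
```

```text
[[477.648  19.732]]
-0.3 [506.025  -4.179 532.913 -26.256]
0 [494.866  10.771 511.748   1.984]
0.1 [490.693  16.005 503.815  11.84 ]
0.3 [482.018  26.417 487.471  31.208]
[[484   0  38  29 853]] [[502.351  13.322]]
```

```bash
python3 -c "
from rig import r
print(r.sense()['clock'],r.sign_off())"
```

```text
the job is handed in; nothing more can be done
14.05 None
```

I handed the job in at 14 s. The toggle is at its centre off position (about 0.02 rad by camera), and after that I turned the wing knob clockwise about 95°, to about 1.7 rad. The pot, block and pouch were never touched. My first close on the toggle missed and pressed on its tip with about 24 N, so I reopened and closed again deeper.

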